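# Clamp the glued wooden rook in the bar clamp

## Task

The rook has a freshly glued foot: pick it up from the shelf, lay it on its side in the two V-blocks of the bar clamp (either end first) and let go of it. Then pump the clamp's trigger lever until the sprung pad presses the rook against the end stop and the pad is pushed about half-way in on its spring, never right in. Move the jaw only with the trigger, leave the other things where they are, and finish still holding the trigger squeezed so that the pressure stays on.

Things in the scene. Friction and masses are not known exactly. Their poses are not given: they have to be found in the camera images.
- rook_mid (a point): Centre (half-way up) of the wooden rook, a chess castle 88 mm tall, 50 to 100 g, upright on the shelf at the start. Foot: disc of 40 mm diameter, 14 mm high; straight round waist of 30 mm diameter from 14 to 66 mm above the underside; head of 40 mm diameter up to 88 mm, the last 6 mm being six battlements. z axis: foot to head.
- rook: The same rook; origin at the centre of the underside of its foot, z axis from foot to head.
- clamp: Bar clamp on a fixed plywood board (100 x 345 x 12 mm). Origin on the shelf surface, z up. The clamp's line is at local x = 0, 60 mm above the shelf, along local y; in order of y: end stop, two V-blocks, sprung pad, moving jaw, short fixed black post (103 mm high, y = 89 to 107 mm), black housing (60 mm wide, 87 mm high, y = 102 to 178 mm) with the trigger lever standing up out of it.
- cradle (a point): Where the rook's centre should be when it lies in the V-blocks: on the clamp's line, clamp y = -70 mm, 60 mm above the shelf (6 mm free to the stop; axes as the clamp's). The wooden V-blocks (58 mm wide, 45 degree flanks, tops 55 mm above the shelf) carry the foot and head discs; they are at clamp y = -117 to -105 and -48 to -28 mm, the 57 mm between them free down to the board.
- stop: Fixed steel end stop, 50 mm wide, 12 mm thick, top 68 mm above the shelf. Its pressing face is at clamp y = -120 mm and looks to +y. Origin at shelf level below that face, axes as the clamp's.
- jaw (a joint): Travel of the moving jaw, m: 0 fully back to 0.070, growing along the clamp's -y, towards the rook and stop; starts in 0 to 0.018. Its own friction (3 N) keeps it where it is. With the pad free, the pad's face is at clamp y = 8 mm minus this travel: from jaw 0 it is 40 mm to a rook that touches the stop. The jaw pushes a loose rook along the V-blocks to the stop.
- pad_face (a point): Centre of the pressing face of the sprung pad (black rubber disc, 30 mm diameter, 6 mm thick, on a brass stem in front of the steel jaw block, 34 x 16 x 36 mm), on the clamp's line, axes as the clamp's.
- pad (a joint): How far the pad is pushed back towards the jaw, m: 0 free to 0.014 right in, disc against the jaw block (which crushes the rook). Its spring gives 1.4 N per mm: half-way, 0.007, is 10 N. When free, 14 mm of stem show between disc and jaw block; half-way, 7 mm.
- trigger (a joint): Angle of the trigger lever, rad: 0 at rest (leaning 0.2 from upright to the clamp's +y) to 0.40 fully squeezed (leaning 0.2 to -y, towards the rook). Axis along clamp x through clamp y = 140 mm, 30 mm above the shelf. A spring returns it. A pawl on it drives the jaw's rod (5 mm teeth); the way back leaves the jaw, but the pad's spring pushes it back until 3 N or less are left.
- trigger_grip (a point): Grip point on the trigger lever, 115 mm from its pivot, about 143 mm above the shelf: black plastic bar, 22 mm wide along clamp x, 16 mm thick, reaching from 23 mm above this point to 49 mm below. Full travel 46 mm; a full stroke moves the jaw about 15 mm, the first one 10 to 20. It takes 1.5 to 3 N to move and up to 8 N more while the pad is pressed.
- pawn: Wooden pawn, 38 mm wide, 70 mm tall, a bystander; origin at the centre of its underside.
- ramekin: Small glass ramekin, 84 mm wide, 45 mm tall, a bystander; origin at the centre of its underside.
- dice_cup: Grey dice cup, 72 mm wide, 95 mm tall, a bystander; origin at the centre of its underside.
Things that resemble listed ones, but are neither listed nor needed, are in the scene too. Leave any pink or red look-alike of the rook alone.

How it is judged:
By the outcome, as a careful person would: the job done as asked, in the order asked, and still so for the second after the job is handed in, while the arm keeps its last pose, push and grip.
It also fails if it takes over 61 s, if anything falls off the work surface, if the arm or the gripper's body presses on something with over 40 N, if the wrist force passes 120 N, or if a joint passes its speed limit or range.

## Robot

A 6-joint arm with a two-finger parallel gripper is mounted at the origin on the work surface. World frame = base frame: x ahead of the robot, y to its left, z up, the work surface at z = 0. Lengths are in mm, angles in rad, forces in N, time in s.
With the tool pointing down it reaches from about 300 to 875 mm from the base axis. Payload 4.2 kg.
Tool frame: the origin (TCP) lies midway between the tips of the shut fingers; the grasp point (between the pads) lies 19 mm behind it; z points along the fingers, y is the line along which they close (so a half turn about z gives the same grasp; the last joint's range is limited). The gripper opens to 85 mm and grips with 20 to 120 N. Pads are 22 mm wide; open, the fingers measure 114 mm over their backs; the gripper's body (76 mm by 85 mm) begins 54 mm behind the grasp point. The pads swing forward as they close: fully open they stand 13 mm farther back than shut.
Start: joints at [-1.163, 0.32, 1.565, -0, 1.257, -0.02], TCP at [238.555, -523.195, 231.338] pointing down, gripper open.
Joint ranges: [-3.11, 3.11], [-0.84, 2.01], [0.21, 2.61], [-1.34, 4.49], [0.05, 2.63], [-2.56, 2.56]. Speed limits (rad/s): [2.57, 2.57, 3.14, 3.14, 3.14, 3.14].

## Interface

Orientations are given as a rotation vector (axis times angle).
In Python, from rig import manip, eyes, workorder, spotter gives the robot as it stands.
- The arm moves only by the shell command python3 -m handwheel 'ROWS' [OPENING] [FORCE]. ROWS is JSON, a list that holds one entry, the list of rows, each a list of 6 numbers: the shift along the world's x, y, z in mm, then the turn, a rotation vector about the world's x, y, z in rad. A call has 1 to 10 rows; each row is the pose to reach, as a shift and turn from the pose commanded when the call began; what a row does not reach only later rows make up. A row lasts 1/12 s, in which the tool goes at most 41.7 mm and 7.16 degrees, less where a joint would pass 70% of its speed; a pose out of reach is approached as far as the arm can. A call with a gripper value outside its range is refused whole. OPENING is the opening, from -1 (shut) to 1 (fully open), set as the call begins (- or left out, the last holds). The fingers move at their own pace and stop on an object; FORCE is the grip in N (left out, the last holds). Time passes only in rows, so rows that repeat a pose let the fingers close. It gives the time, the measured TCP pose, the force, the opening and the grip force at its end, in the units of the state.
- manip.get_state(): the state, without advancing time (a new reading comes with each control period).
- eyes.capture(name): name is "scene" or "top" or "wrist"; returns the picture (384x512x3 uint8, red, green, blue); there is no depth.
- eyes.camera_model(name): a dict with "fx", "fy", "cx", "cy" (pixels), "world_to_cam" (4x4, takes a point from world to camera coordinates). Camera axes: x right, y up, looking along -z (the intrinsics and any distortion apply to the point x, -y, -z); pixel columns grow to the right and rows downward; lengths in mm; the calibration is good to about 2 mm. The wrist camera is an equidistant fisheye: a pixel r from the principal point sees the ray r / f radians off the axis. A picture is of the moment at which its call begins: read the wrist's pose just before it. camera_model takes no time and is no camera call; for the wrist camera it gives the pose at the moment of the call.
- workorder.close_job(): hands the job in; it is judged then, once.
Trained networks look in the newest picture that a camera, given by its name, has taken for a name from the list of things; names that differ only in an ending like _2 or _b are one class to them, and where a whole thing is asked for, a point or a joint stands for the part that bears it (a point fixed in the world has none). Each returns a list of dicts, best first, with "confidence" (0 to 1); they miss things now and then, are a little off and sometimes report something else, mostly with a low value. They report only what shows in the picture. A call takes as long as a camera call. They do not tell look-alikes from the thing itself.
- spotter.regions_of(camera, label): "mask" (384x512 bool, what is visible of it) and "position" ([row, column] in pixels, amid what is visible of it).
The state is a dict: "clock": time; "joint_positions": joint angles; "joint_vel": joint speeds; "tau": joint torques, N m; "eef_pos": TCP position; "tcp_rot": TCP orientation; "ft_force": force on the tool from outside, world axes, zero at the start; "ft_torque": the same for the moment, N m; "width": finger opening in mm; "grip_force": force on a finger pad.
Only numpy, scipy, OpenCV 4.12 (cv2) and the standard library are available. Lean on these libraries where they do the work, as an engineer would, in place of code of your own. Each camera call takes 0.05 s, during which the arm holds its last target. There are 200 camera calls.

## Working session

There is one attempt and no reset: what is moved stays moved. The work goes in short steps, Python scripts to look and compute and a shell command to move; the robot and the scene stay as the last step left them, time stands still between calls to the robot, and variables do not carry over. Pictures are saved under pics/ and viewed, at most 10 in all, crops included, and the job is handed in when it is done.

```bash
mkdir -p pics; ls; cat > h.py <<'E'
import numpy as np, cv2
from rig import manip, eyes, workorder, spotter
def ray(cam,px,m=None):
    m=m or eyes.camera_model(cam); r,c=px
    a=np.array([(c-m['cx'])/m['fx'],(r-m['cy'])/m['fy']])
    if cam=='wrist':
        t=np.linalg.norm(a); d=np.array([*(a/t*np.sin(t)),np.cos(t)]) if t>0 else np.array([0,0,1.])
    else: d=np.array([*a,1.])
    d=d*[1,-1,-1]; T=np.linalg.inv(m['world_to_cam']); v=T[:3,:3]@d
    return T[:3,3],v/np.linalg.norm(v)
def atz(cam,px,z,m=None):
    o,d=ray(cam,px,m); return o+d*(z-o[2])/d[2]
def proj(cam,p,m=None):
    m=m or eyes.camera_model(cam); q=(m['world_to_cam']@[*p,1])[:3]*[1,-1,-1]
    if cam=='wrist':
        n=np.hypot(q[0],q[1]); t=np.arctan2(n,q[2]); a=q[:2]/max(n,1e-9)*t
    else: a=q[:2]/q[2]
    return np.array([m['cy']+m['fy']*a[1],m['cx']+m['fx']*a[0]])
def tri(a,b):
    A=np.zeros((3,3));y=np.zeros(3)
    for o,d in (a,b):
        P=np.eye(3)-np.outer(d,d);A+=P;y+=P@o
    return np.linalg.solve(A,y)
def save(n,im): cv2.imwrite('pics/'+n+'.png',im[...,::-1])
E
python3 - <<'E'
from h import *
ims={c:eyes.capture(c) for c in('scene','top')}
save('a',cv2.resize(np.vstack([ims['scene'],ims['top']]),(400*1,600)) if 0 else np.hstack([cv2.resize(ims['scene'],(512,384))])); save('b',ims['top'])
for c in ims:
  m=eyes.camera_model(c);print(c,m['fx'],np.linalg.inv(m['world_to_cam'])[:3,3].round(),[k for k in m])
  for l in('rook','clamp','stop','jaw','pad','trigger','pawn','ramekin','dice_cup'):
    print(l,[(round(d['confidence'],2),np.round(d['position']).tolist(),int(d['mask'].sum()),atz(c,d['position'],40).round()[:2].tolist()) for d in spotter.regions_of(c,l)][:4])
print(manip.get_state())
E
```

```text
pics
scene 386.2804375219552 [1035. -248.  949.] ['fx', 'fy', 'cx', 'cy', 'world_to_cam']
rook [(0.82, [194.0, 117.0], 371, [324.0, -280.0]), (0.81, [204.0, 159.0], 359, [416.0, -194.0]), (0.8, [223.0, 127.0], 399, [428.0, -290.0]), (0.69, [251.0, 146.0], 414, [531.0, -280.0])]
clamp [(0.91, [198.0, 270.0], 4133, [561.0, 79.0])]
stop [(0.67, [224.0, 225.0], 195, [569.0, -68.0])]
jaw [(0.57, [184.0, 271.0], 315, [522.0, 105.0]), (0.16, [222.0, 132.0], 387, [432.0, -277.0])]
pad [(0.54, [190.0, 261.0], 39, [526.0, 71.0])]
trigger [(0.62, [153.0, 303.0], 270, [480.0, 248.0]), (0.57, [193.0, 261.0], 76, [534.0, 66.0]), (0.36, [196.0, 267.0], 4035, [553.0, 74.0])]
pawn [(0.84, [296.0, 171.0], 260, [670.0, -273.0]), (0.16, [223.0, 225.0], 195, [566.0, -67.0])]
ramekin [(0.87, [278.0, 272.0], 935, [759.0, -42.0])]
dice_cup [(0.83, [112.0, 334.0], 638, [389.0, 432.0])]
top 443.23912889329273 [ 320.   57. 1377.] ['fx', 'fy', 'cx', 'cy', 'world_to_cam']
rook [(0.79, [238.0, 365.0], 218, [440.0, -293.0]), (0.7, [272.0, 362.0], 220, [339.0, -277.0]), (0.66, [238.0, 338.0], 210, [440.0, -211.0]),
[... 562 characters left out ...]
.0, 'joint_positions': array([-1.16298699e+00,  3.19615778e-01,  1.56450159e+00, -1.35961266e-05,
        1.25741389e+00, -2.00107992e-02]), 'joint_vel': array([ 2.93205745e-06, -8.56310608e-04,  4.27686305e-04,  1.30900922e-03,
        1.07164174e-03,  6.77528013e-05]), 'tau': array([-1.26588443e-04, -4.15417528e+01, -2.34425908e+01, -1.51227391e-04,
        3.04760706e-04, -8.69168332e-06]), 'eef_pos': array([ 238.55625489, -523.19010237,  231.32825215]), 'tcp_rot': array([ 3.06992787e+00,  6.66898145e-01, -1.35579507e-06]), 'ft_force': array([-0.55112679, -0.45106309,  0.10480105]), 'ft_torque': array([ 0.02446281,  0.03291398, -0.03934586]), 'grip_force': 0.0, 'width': 85.11871385998732}
```

```bash
python3 - <<'E'
from h import *
a=cv2.imread('pics/a.png');b=cv2.imread('pics/b.png')
save('c',np.vstack([cv2.resize(a[100:320,80:360],None,fx=2.0,fy=2.0,interpolation=cv2.INTER_CUBIC)])[...,::-1])
crop=a[165:280,90:190]
save('d',np.hstack([cv2.resize(crop,None,fx=5,fy=5,interpolation=cv2.INTER_CUBIC)[:, :],cv2.resize(b[190:305,320:380],None,fx=5,fy=5,interpolation=cv2.INTER_CUBIC)])[...,::-1])
E
```

```text
(no output)
```

View pics/c.png

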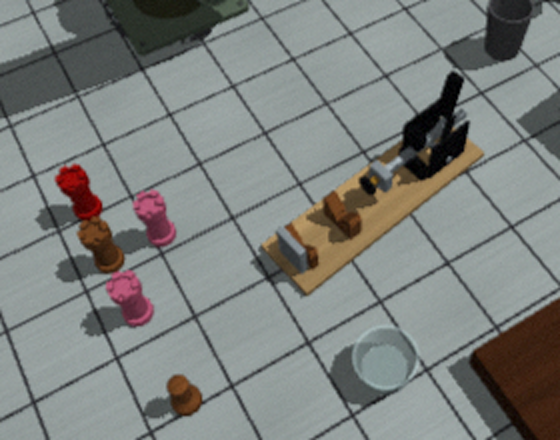

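View pics/d.png

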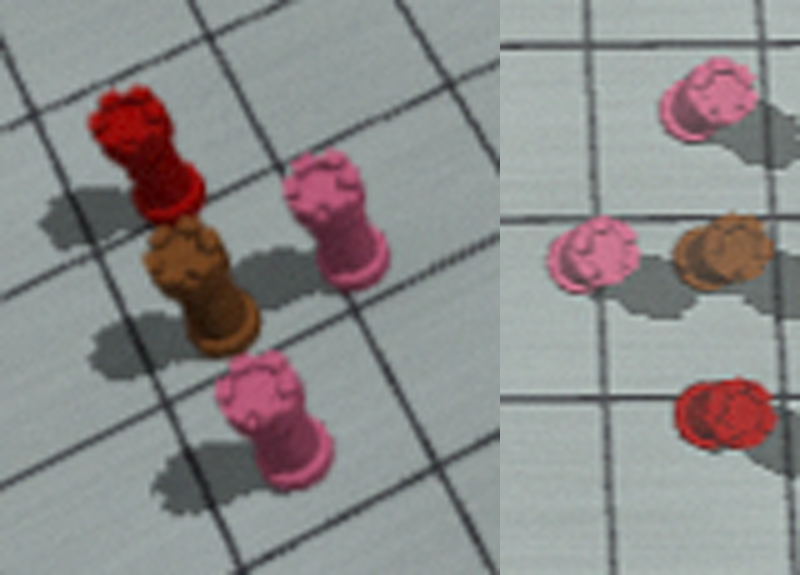

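```bash
cat > fit.py <<'E'
from h import *
from scipy.optimize import minimize
def box(x0,x1,y0,y1,z0,z1): return np.array([[x,y,z] for x in(x0,x1) for y in(y0,y1) for z in(z0,z1)],float)
def cyl(r,z0,z1): return np.array([[r*np.cos(t),r*np.sin(t),z] for t in np.linspace(0,6.28,24) for z in(z0,z1)])
def lever(a):
    b=box(-11,11,-8,8,66,138); s=a; y=b[:,1]*np.cos(s)+b[:,2]*np.sin(s); z=-b[:,1]*np.sin(s)+b[:,2]*np.cos(s)
    return np.c_[b[:,0],y+140,z+30]
def clampparts(j=9,yoff=0):
    return [box(-50,50,yoff-172.5,yoff+172.5,0,12),box(-25,25,-132,-120,12,68),box(-29,29,-117,-105,12,55),box(-29,29,-48,-28,12,55),box(-9,9,89,107,12,103),box(-30,30,102,178,12,87),lever(.2)]
def place(P,x,y,a):
    c,s=np.cos(a),np.sin(a); return P@np.array([[c,s,0],[-s,c,0],[0,0,1]])+[x,y,0]
def render(cam,parts,m,S=4):
    im=np.zeros((384*S,512*S),np.uint8)
    for P in parts:
        q=np.array([proj(cam,p,m) for p in P])[:,::-1]
        cv2.fillConvexPoly(im,cv2.convexHull(((q+.5)*S).astype(np.float32)).astype(np.int32),1)
    return cv2.resize(im.astype(np.float32),(512,384),interpolation=cv2.INTER_AREA)
def fit(views,mk,x0,step):
    def cost(v): 
        return sum(np.abs(render(c,mk(v),m)-k).sum()/k.sum() for c,m,k in views)
    sim=np.array([x0]+[np.array(x0)+np.eye(len(x0))[i]*step[i] for i in range(len(x0))])
    r=minimize(cost,x0,method='Nelder-Mead',options=dict(initial_simplex=sim,xatol=.05,fatol=1e-4,maxfev=250)); return r.x,r.fun
def rookp(v): return [place(cyl(r,a,b),v[0],v[1],0) for r,a,b in((20,0,14),(15,14,66),(20,66,88))]
E
python3 - <<'E'
from fit import *
V={}
for c in('scene','top'):
    eyes.capture(c);m=eyes.camera_model(c)
    V[c]=(m,spotter.regions_of(c,'clamp')[0]['mask'],spotter.regions_of(c,'rook'))
    np.save(f'clamp_{c}.npy',V[c][1])
vw=[(c,V[c][0],V[c][1].astype(np.float32)) for c in V]
mk=lambda v:[place(P,v[0],v[1],v[2]/100) for P in clampparts(yoff=v[3])]
r=fit(vw,mk,[545,55,14,10],[12,12,6,15]);print('clamp',r)
for w in vw: print(w[0],fit([w],mk,r[0],[4,4,2,4]))
px={'scene':(223,127),'top':(238,365)}
vw=[]
for c in V:
    d=min(V[c][2],key=lambda d:np.linalg.norm(np.array(d['position'])-px[c])); vw.append((c,V[c][0],d['mask'].astype(np.float32)))
r=fit(vw,rookp,[438,-285],[8,8]);print('rook',r)
for w in vw: print(w[0],fit([w],rookp,r[0],[4,4]))
for d in V['scene'][2]:
    print(d['position'],fit([('scene',V['scene'][0],d['mask'].astype(np.float32))],rookp,atz('scene',d['position'],44)[:2],[8,8]))
print(manip.get_state()['clock'])
E
```

```text
clamp (array([546.63691087,  54.92176691,  17.7005211 ,  26.48323631]), np.float64(0.12037163227796555))
scene (array([546.58222337,  56.92372003,  17.97493516,  27.48518943]), np.float64(0.07645554095506668))
top (array([546.60700173,  52.71233192,  17.52555786,  25.35907888]), np.float64(0.027944041416049004))
rook (array([ 432.30893707, -283.48576355]), np.float64(0.38248080015182495))
scene (array([ 432.69998932, -281.30317688]), np.float64(0.14494681358337402))
top (array([ 432.98122978, -287.46932697]), np.float64(0.11821267008781433))
[203.0, 155.4] (array([ 433.42834758, -204.68684569]), np.float64(0.11280079931020737))
[195.7, 119.2] (array([ 337.14923933, -277.49367525]), np.float64(0.11775606125593185))
[220.3, 130.1] (array([ 432.40938793, -281.4651107 ]), np.float64(0.14461436867713928))
1.3
```

```bash
cat >> h.py <<'E'
from scipy.spatial.transform import Rotation as Rn
CY=np.deg2rad(100.1)
def tool(th,az=CY):  # tool z points heading az, th below horizontal; x up-ish
    h=np.array([np.cos(az),np.sin(az),0]);u=np.array([0,0,1.])
    z=np.cos(th)*h-np.sin(th)*u; x=np.cos(th)*u+np.sin(th)*h
    return Rn.from_matrix(np.c_[x,np.cross(z,x),z])
def goto(R,p):
    s=manip.get_state(); r=R*Rn.from_rotvec(s['tcp_rot']).inv()
    print('shift',(np.array(p)-s['eef_pos']).round(1),'turn',r.as_rotvec().round(3),'deg',np.degrees(r.magnitude()).round())
E
python3 - <<'E'
from h import *
R=tool(np.deg2rad(25));goto(R,[440,-420,150]);print(R.as_matrix()[:,2])
E
```

```text
shift [201.4 103.2 -81.4] turn [ 1.074 -0.564  1.167] deg 96.0
[-0.15893623  0.8922629  -0.42261826]
```

```bash
python3 -m handwheel '[[[200,100,-80,1.074,-0.564,1.167],[200,100,-80,1.074,-0.564,1.167],[200,100,-80,1.074,-0.564,1.167],[200,100,-80,1.074,-0.564,1.167],[200,100,-80,1.074,-0.564,1.167],[200,100,-80,1.074,-0.564,1.167],[200,100,-80,1.074,-0.564,1.167],[200,100,-80,1.074,-0.564,1.167],[200,100,-80,1.074,-0.564,1.167],[200,100,-80,1.074,-0.564,1.167]]]' 0.5 40
python3 - <<'E'
from h import *
goto(tool(np.deg2rad(25)),[440,-420,150]);print(manip.get_state()['joint_positions'])
E
```

```text
clock: 2.13
eef_pos: [438.4, -423.7, 151.2]
tcp_rot: [-1.848, -1.495, -0.714]
ft_force: [0.3, -0.3, 0.5]
width: 64.0
grip_force: 0.0
shift [ 1.6  3.7 -1.2] turn [ 0.273 -0.142  0.297] deg 24.0
[-1.00896893  0.80532418  1.19017684  0.45958622  1.89638843 -0.82317033]
```

```bash
python3 -m handwheel '[[[0,0,0,0.273,-0.142,0.297],[0,0,0,0.273,-0.142,0.297],[0,0,0,0.273,-0.142,0.297],[0,0,0,0.273,-0.142,0.297],[8,40,-70,0.273,-0.142,0.297],[8,40,-70,0.273,-0.142,0.297],[8,40,-70,0.273,-0.142,0.297],[8,40,-70,0.273,-0.142,0.297]]]'
python3 - <<'E'
from fit import *
goto(tool(np.deg2rad(25)),[447,-365,80]);print(manip.get_state()['joint_positions'])
m=eyes.camera_model('wrist');im=eyes.capture('wrist');save('w1',im)
print(np.linalg.inv(m['world_to_cam']).round(2),m['fx'])
for d in spotter.regions_of('wrist','rook'):
    k=d['mask'].astype(np.float32)
    print(d['confidence'],d['position'],k.sum(),fit([('wrist',m,k)],rookp,[432.5,-284],[6,6]) if k.sum()>1000 and abs(d['position'][1]-256)<120 else '')
print(proj('wrist',[432.5,-284,42],m))
E
```

```text
clock: 2.8
eef_pos: [446.3, -382.0, 80.0]
tcp_rot: [-1.365, -1.621, -0.865]
ft_force: [0.6, -0.1, 0.9]
width: 64.1
grip_force: 0.0
shift [ 0.7 17.   0. ] turn [-0.001 -0.006  0.002] deg 0.0
[-0.94343257  0.99358967  1.1560421   0.45866062  2.04122061 -1.14378364]
[[ 9.8000e-01 -1.1000e-01  1.3000e-01  4.6231e+02]
 [ 1.7000e-01  6.7000e-01 -7.2000e-01 -4.7526e+02]
 [-1.0000e-02  7.3000e-01  6.8000e-01  2.1246e+02]
 [ 0.0000e+00  0.0000e+00  0.0000e+00  1.0000e+00]] 297.3186396354542
0.88 [174.6, 256.5] 4148.0 (array([ 433.22930193, -284.25384641]), np.float64(0.05395672470331192))
0.88 [115.3, 272.6] 1395.0 (array([ 423.31801212, -113.57009637]), np.float64(0.9886648654937744))
0.82 [186.3, 367.6] 4045.0 (array([-91268.36395264,  77061.85502625]), np.float64(1.0000308752059937))
0.56 [163.5, 159.7] 3519.0 (array([ 337.57162432, -279.75833238]), np.float64(0.048522308468818665))
[186.39601733 258.72855614]
```

View pics/w1.png

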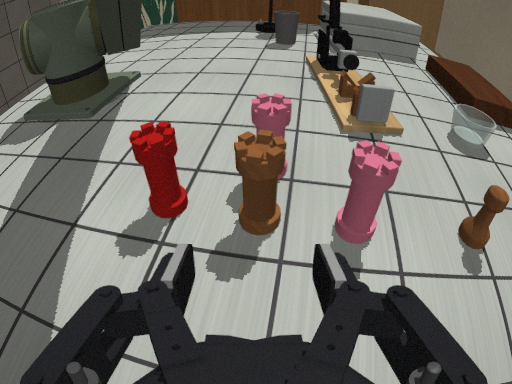

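```bash
python3 -m handwheel '[[[-8,30,-8,0,0,0],[-11,60,-20,0,0,0],[-14,90,-34,0,0,0],[-17,117,-47,0,0,0],[-17,117,-47,0,0,0],[-17,117,-47,0,0,0]]]'
python3 -m handwheel '[[[0,0,0,0,0,0],[0,0,0,0,0,0],[0,0,0,0,0,0],[0,0,0,0,0,0],[0,0,0,0,0,0],[0,0,0,0,0,0]]]' -1 40
```

```text
clock: 3.4
eef_pos: [429.9, -266.6, 35.7]
tcp_rot: [-1.368, -1.627, -0.865]
ft_force: [0.1, -0.2, -0.4]
width: 63.8
grip_force: 0.0
clock: 3.9
eef_pos: [430.0, -267.0, 35.0]
tcp_rot: [-1.369, -1.626, -0.867]
ft_force: [1.2, -3.5, 3.9]
width: 29.1
grip_force: 39.3
```

```bash
python3 -m handwheel '[[[0,0,30,0,0,0],[0,0,65,0,0,0],[0,0,105,0,0,0],[0,0,140,0,0,0],[35,65,140,-0.122,-0.022,0],[35,65,140,-0.242,-0.043,0],[70,130,140,-0.363,-0.064,0],[70,130,140,-0.483,-0.085,0],[100,190,140,-0.604,-0.107,0],[100,190,140,-0.724,-0.128,0]]]'
python3 - <<'E'
from h import *
h=np.array([np.cos(CY),np.sin(CY),0]);
goto(tool(np.deg2rad(115)),[560,-23,165]);print(manip.get_state()['joint_positions'])
E
```

```text
clock: 4.73
eef_pos: [530.4, -73.8, 175.0]
tcp_rot: [-1.816, -2.159, -0.362]
ft_force: [-0.5, 0.5, -1.5]
width: 28.7
grip_force: 39.5
shift [ 29.6  50.8 -10. ] turn [-0.815 -0.142  0.004] deg 47.0
[-0.35755274  0.3935958   1.66470474  0.34902638  1.30365644 -0.66012099]
```

```bash
python3 -m handwheel '[[[10,15,0,-0.122,-0.021,0],[20,30,0,-0.244,-0.042,0],[30,50,0,-0.366,-0.064,0],[30,50,0,-0.488,-0.085,0],[30,50,0,-0.61,-0.106,0],[30,50,0,-0.732,-0.127,0],[30,50,0,-0.815,-0.142,0],[30,50,0,-0.815,-0.142,0],[30,50,0,-0.815,-0.142,0]]]'
cat > look.py <<'E'
from fit import *
import sys
n=sys.argv[1]
goto(tool(np.deg2rad(115)),[560,-23,175])
m=eyes.camera_model('wrist');im=eyes.capture('wrist');np.save(n+'.npy',im)
im2=im.copy()
mk=[place(P,546.6,55,.177) for P in clampparts(yoff=26)]
for P in mk:
    q=cv2.convexHull(np.array([proj('wrist',p,m) for p in P])[:,::-1].astype(np.float32)); cv2.polylines(im2,[q.astype(int)],1,(0,255,0),1)
save(n,cv2.resize(im2,None,fx=1.5,fy=1.5))
np.save(n+'_m.npy',m,allow_pickle=True)
for l in('rook','clamp','stop','pad'):
  for i,d in enumerate(spotter.regions_of('wrist',l)[:2]):
    print(l,round(d['confidence'],2),d['position'],d['mask'].sum()); np.save(f'{n}_{l}{i}.npy',d['mask'])
E
python3 look.py w2
```

```text
clock: 5.48
eef_pos: [558.9, -25.1, 173.4]
tcp_rot: [1.793, 2.136, -0.394]
ft_force: [-0.7, -0.0, -0.7]
width: 29.0
grip_force: 39.5
shift [1.1 2.1 1.6] turn [-0.007 -0.004  0.003] deg 0.0
rook 0.95 [242.0, 252.0] 11656
rook 0.67 [247.9, 133.1] 1831
clamp 0.82 [81.2, 252.6] 18750
stop 0.66 [175.8, 255.5] 792
pad 0.7 [34.3, 254.4] 855
```

View pics/w2.png

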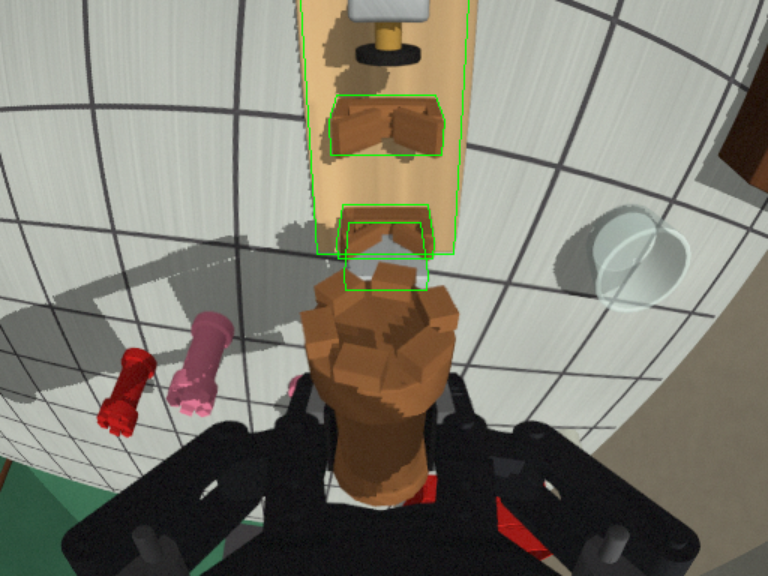

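```bash
cat > rk.py <<'E'
from fit import *
import sys
n=sys.argv[1]
m=np.load(n+'_m.npy',allow_pickle=True).item();im=np.load(n+'.npy');k=np.load(n+'_rook0.npy').astype(np.float32)
ok=(im.max(2)>45)|(k>0)
h=np.array([np.cos(CY),np.sin(CY),0]);
s=manip.get_state();zt=Rn.from_rotvec(s['tcp_rot']).as_matrix()[:,2]
mid0=s['eef_pos']-21*zt
L=[(r,a,b) for r,a,b in((20,0,14),(15,14,66),(20,66,88))]
def mk(v):
    mid=mid0+v[:3]; p=v[3]/100;y=v[4]/100+CY
    ax=np.array([np.cos(p)*np.cos(y),np.cos(p)*np.sin(y),np.sin(p)]);x=np.cross([0,0,1],ax);x/=np.linalg.norm(x);B=np.c_[x,np.cross(ax,x),ax]
    return [(cyl(r,a-44,b-44))@B.T+mid for r,a,b in L]
def cost(v): return (np.abs(render('wrist',mk(v),m,3)-k)*ok).sum()/k.sum()
x0=np.zeros(5);sim=np.vstack([x0,np.diag([4,6,4,8,5])])
r=minimize(cost,x0,method='Nelder-Mead',options=dict(initial_simplex=sim,maxfev=300))
print('mid off tcp',(mid0+r.x[:3]-s['eef_pos']).round(1),'mid',(mid0+r.x[:3]).round(1),'pitch,yaw rad/100',r.x[3:].round(1),r.fun,cost(x0),'mid0',mid0.round(1))
E
python3 rk.py w2
python3 - <<'E'
from fit import *
# refine clamp in wrist image from wood/board edges: use clamp mask, ignoring rook & dark
m=np.load('w2_m.npy',allow_pickle=True).item();im=np.load('w2.npy');k=np.load('w2_clamp0.npy').astype(np.float32);rk=np.load('w2_rook0.npy')
ok=np.ones(k.shape,bool);ok[165:]=0;ok&=~cv2.dilate(rk.astype(np.uint8),np.ones((9,9))).astype(bool);ok[:6]=0
mk=lambda v:[place(P,v[0],v[1],v[2]/100) for P in clampparts(yoff=26.5)[:4]]
def cost(v): 
    return (np.abs(render('wrist',mk(v),m,3)-k)*ok)[60:].sum()/k.sum()
r=minimize(cost,[546.6,55,17.7],method='Nelder-Mead',options=dict(initial_simplex=np.array([[546.6,55,17.7],[550,55,17.7],[546.6,60,17.7],[546.6,55,19]]),maxfev=150))
print(r.x,r.fun,cost([546.6,55,17.7]))
E
```

```text
mid off tcp [-3.1  9.8 13.6] mid [556.6 -17.7 188.2] pitch,yaw rad/100 [2.  0.9] 0.04677610099315643 0.1604038 mid0 [558.3 -18.8 193.8]
[546.58464697  61.13910607  17.27225265] 0.020764444023370743 0.02471111
```

```bash
python3 - <<'E'
from fit import *
m=np.load('w2_m.npy',allow_pickle=True).item();im=np.load('w2.npy')
S=6;r0,c0=0,195
cr=cv2.resize(im[r0:r0+100,c0:c0+130],None,fx=S,fy=S,interpolation=cv2.INTER_CUBIC)
for b in(box(-29,29,-48,-28,55,55),box(-50,50,-146,199,12,12),box(-29,29,-117,-105,55,55),box(-15,15,-2,-2,60,60)):
    q=np.array([proj('wrist',p,m) for p in place(b,546.6,55,.177)])[:,::-1]
    q=cv2.convexHull(((q-[c0,r0]+.5)*S).astype(np.float32));cv2.polylines(cr,[q.astype(int)],1,(0,255,0),1)
save('e',cr)
print(im.shape)
E
```

```text
(384, 512, 3)
```

View pics/e.png

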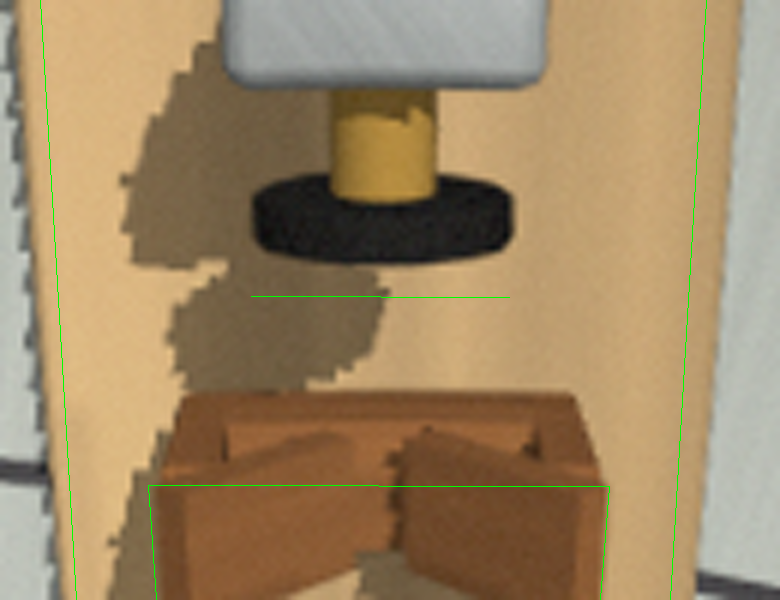

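```bash
python3 -m handwheel '[[[1,5,-25,0,0,0],[1,5,-55,0,0,0],[1,5,-85,0,0,0],[1,5,-110,0,0,0],[1,5,-122,0,0,0],[1,5,-122,0,0,0]]]'
python3 -c "
from h import *
s=manip.get_state();print(s['eef_pos'],s['ft_force'],s['joint_positions'])"

```

```text
clock: 6.23
eef_pos: [559.0, -22.3, 50.0]
tcp_rot: [1.797, 2.133, -0.399]
ft_force: [0.2, 0.0, -1.0]
width: 28.9
grip_force: 39.6
[558.99923769 -22.33663612  49.9913752 ] [ 0.24386402  0.02851434 -1.04017068] [ 0.17866436  0.49669609  1.89135406 -0.58631042  0.85443203  0.42159749]
```

```bash
python3 -m handwheel '[[[1.5,0,-2,0,0,0],[1.5,0,-4,0,0,0],[1.5,0,-4,0,0,0]]]'
python3 -m handwheel '[[[0,0,-1,0,0,0],[0,0,-2,0,0,0],[0,0,-2,0,0,0]]]'

```

```text
clock: 6.48
eef_pos: [563.2, -21.2, 49.6]
tcp_rot: [1.794, 2.129, -0.39]
ft_force: [-0.9, -1.1, -0.7]
width: 28.9
grip_force: 39.6
clock: 6.73
eef_pos: [562.2, -21.1, 46.8]
tcp_rot: [1.794, 2.13, -0.392]
ft_force: [0.1, -0.1, -0.8]
width: 28.9
grip_force: 39.6
```

```bash
python3 -m handwheel '[[[-1.5,0,-1,0,0,0],[-1.5,0,-2,0,0,0],[-1.5,0,-2,0,0,0]]]'
python3 -m handwheel '[[[0,0,-1,0,0,0],[0,0,-2,0,0,0],[0,0,-2,0,0,0]]]'

```

```text
clock: 6.98
eef_pos: [560.6, -21.2, 44.4]
tcp_rot: [1.794, 2.131, -0.393]
ft_force: [-0.1, -1.2, 0.6]
width: 29.0
grip_force: 39.7
clock: 7.23
eef_pos: [561.7, -21.1, 43.0]
tcp_rot: [1.793, 2.13, -0.391]
ft_force: [0.6, 0.8, 4.3]
width: 29.0
grip_force: 40.0
```

```bash
python3 -m handwheel '[[[0,0,-1,0,0,0],[0,0,-1,0,0,0]]]'
python3 - <<'E'
from h import *
save('f',cv2.resize(np.hstack([eyes.capture('scene')[110:260,190:340],eyes.capture('top')[150:300,190:340]]),None,fx=2.6,fy=2.6,interpolation=cv2.INTER_CUBIC))
E
```

```text
clock: 7.4
eef_pos: [561.7, -21.1, 42.9]
tcp_rot: [1.793, 2.129, -0.391]
ft_force: [0.3, 1.5, 10.0]
width: 28.9
grip_force: 40.6
```

View pics/f.png

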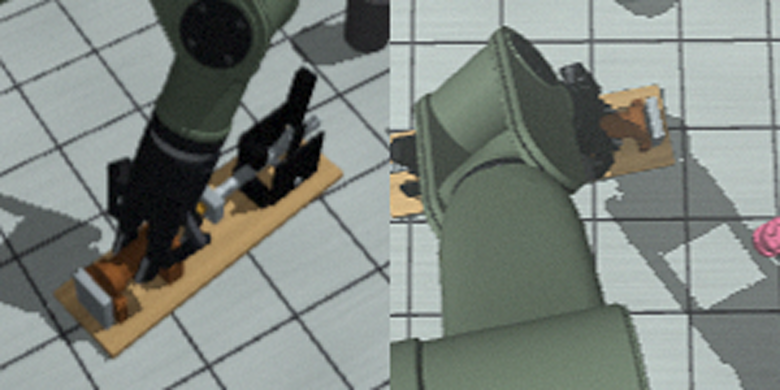

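```bash
python3 -m handwheel '[[[0,0,0,0,0,0],[0,0,0,0,0,0],[0,0,0,0,0,0],[0,0,0,0,0,0],[0,0,0,0,0,0]]]' 0.5
python3 -m handwheel '[[[0,0,15,0,0,0],[0,0,40,0,0,0],[0,0,75,0,0,0],[0,0,110,0,0,0],[0,0,140,0,0,0],[0,0,140,0,0,0]]]'
python3 look.py w3
```

```text
clock: 7.92
eef_pos: [560.2, -21.3, 40.9]
tcp_rot: [1.795, 2.131, -0.394]
ft_force: [0.8, 0.2, 0.5]
width: 64.5
grip_force: 0.0
clock: 8.42
eef_pos: [563.8, -20.9, 187.7]
tcp_rot: [1.792, 2.124, -0.38]
ft_force: [-0.0, 0.1, 0.9]
width: 63.9
grip_force: 0.0
shift [ -3.8  -2.1 -12.7] turn [-0.007  0.011  0.005] deg 1.0
rook 0.87 [114.6, 247.4] 4402
rook 0.86 [241.4, 132.5] 1676
clamp 0.67 [61.9, 245.7] 13708
clamp 0.63 [179.5, 249.4] 694
stop 0.63 [180.9, 247.2] 664
pad 0.66 [35.3, 244.8] 720
pad 0.15 [179.0, 252.1] 771
```

View pics/w3.png

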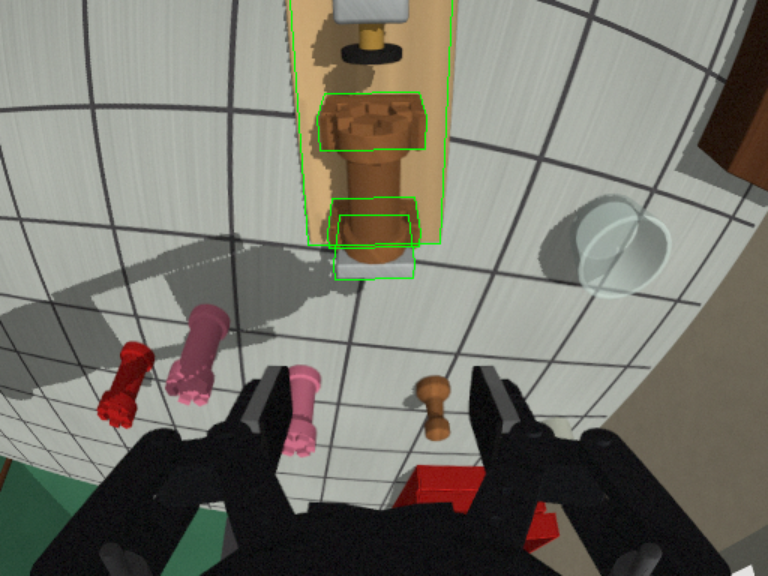

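```bash
python3 - <<'E'
from h import *
s=manip.get_state();q=s['joint_positions'];print(q)
R=Rn.from_rotvec(s['tcp_rot'])
F=Rn.from_euler('z',q[0])*Rn.from_euler('y',q[1]+q[2])*Rn.from_euler('z',q[3])*Rn.from_euler('y',q[4])*Rn.from_euler('z',q[5])
C=F.inv()*R;print('const',C.as_rotvec().round(3))
p=s['eef_pos'];zt=R.as_matrix()[:,2]
for L in(150,200,250,300): w=p-L*zt;print(L,np.arctan2(w[1],w[0])-q[0])
# candidates
cp=lambda x,y,z:place_(x,y,z)
def W(x,y,z):
    c,t=np.cos(.177),np.sin(.177);return np.array([546.6+x*c-y*t,55.3+x*t+y*c,z])
for th in(30,40,50,60,90):
  for daz in(180,160,200,140,0):
    Rt=tool(np.deg2rad(th),CY+np.deg2rad(daz)); tcp=W(0,190,135); w=tcp-220*Rt.as_matrix()[:,2]; j1=np.arctan2(w[1],w[0])
    out=[]
    for s23 in(2.0,2.3):
      M=(Rn.from_euler('z',j1)*Rn.from_euler('y',s23)).inv()*Rt*C.inv()
      e=M.as_euler('ZYZ'); out.append(e.round(2).tolist())
    print(th,daz,round(j1,2),w.round(),out)
E
```

```text
[ 0.18036843  0.34339595  1.74613007 -0.48464748  1.11046311  0.24027605]
const [-0.    -0.     1.571]
150 -0.10685739285065167
200 -0.0690051578409661
250 -0.031004049187071475
300 0.007036728075263926
30 180 0.73 [480. 430. 245.] [[-0.85, 1.78, -2.48], [-0.83, 1.58, -2.26]]
30 160 0.67 [546. 430. 245.] [[-0.67, 1.96, -2.29], [-0.62, 1.72, -2.1]]
30 200 0.77 [418. 407. 245.] [[-1.0, 1.56, -2.65], [-1.02, 1.39, -2.4]]
30 140 0.59 [608. 407. 245.] [[-0.46, 2.09, -2.05], [-0.41, 1.82, -1.92]]
30 0 0.1 [547.  55. 245.] [[1.06, 1.42, -0.41], [1.12, 1.28, -0.68]]
40 180 0.7 [484. 408. 276.] [[-0.73, 1.65, -2.48], [-0.73, 1.43, -2.28]]
40 160 0.65 [542. 408. 276.] [[-0.57, 1.81, -2.27], [-0.55, 1.56, -2.11]]
40 200 0.74 [429. 388. 276.] [[-0.86, 1.45, -2.68], [-0.91, 1.26, -2.44]]
40 140 0.58 [597. 388. 276.] [[-0.38, 1.93, -2.03], [-0.36, 1.65, -1.92]]
40 0 0.14 [543.  76. 276.] [[0.91, 1.33, -0.36], [0.99, 1.15, -0.62]]
50 180 0.66 [488. 382. 304.] [[-0.6, 1.53, -2.51], [-0.63, 1.28, -2.33]]
50 160 0.62 [537. 382. 304.] [[-0.47, 1.67, -2.27], [-0.48, 1.4, -2.13]]
50 200 0.69 [442. 365. 3
[... 205 characters left out ...]
 [494. 351. 326.] [[-0.48, 1.4, -2.56], [-0.52, 1.14, -2.41]]
60 160 0.58 [532. 351. 326.] [[-0.37, 1.52, -2.3], [-0.39, 1.24, -2.18]]
60 200 0.64 [458. 337. 326.] [[-0.55, 1.25, -2.83], [-0.63, 1.0, -2.64]]
60 140 0.54 [568. 338. 326.] [[-0.25, 1.61, -2.03], [-0.26, 1.32, -1.96]]
60 0 0.25 [532. 134. 326.] [[0.57, 1.17, -0.17], [0.68, 0.92, -0.37]]
90 180 0.44 [513. 242. 355.] [[-0.0, 1.14, -2.88], [0.0, 0.84, -2.88]]
90 160 0.44 [513. 242. 355.] [[-0.0, 1.14, -2.53], [-0.0, 0.84, -2.53]]
90 200 0.44 [513. 242. 355.] [[0.0, 1.14, 3.06], [0.0, 0.84, 3.06]]
90 140 0.44 [513. 242. 355.] [[-0.0, 1.14, -2.18], [-0.0, 0.84, -2.18]]
90 0 0.44 [513. 242. 355.] [[0.0, 1.14, 0.26], [0.0, 0.84, 0.26]]
```

```bash
cat >> h.py <<'E'
def W(x,y,z):
    c,t=np.cos(.177),np.sin(.177);return np.array([546.6+x*c-y*t,55.3+x*t+y*c,z])
def CL(p):
    c,t=np.cos(.177),np.sin(.177);a,b=p[0]-546.6,p[1]-55.3;return np.array([a*c+b*t,-a*t+b*c,p[2]])
E
python3 - <<'E'
from h import *
d=np.deg2rad
goto(tool(d(90),CY+d(70)),W(0,130,250))
E
```

```text
shift [-35.8 204.6  70.3] turn [0.327 0.321 1.206] deg 74.0
```

```bash
python3 -m handwheel '[[[0,15,40,0.03,0.03,0.11],[0,30,70,0.06,0.06,0.22],[-5,60,70,0.09,0.09,0.33],[-10,95,70,0.12,0.12,0.44],[-20,130,70,0.15,0.15,0.55],[-30,165,70,0.327,0.321,1.206],[-35,200,70,0.327,0.321,1.206],[-35,200,70,0.327,0.321,1.206],[-35,200,70,0.327,0.321,1.206],[-35,200,70,0.327,0.321,1.206]]]' -1
python3 - <<'E'
from h import *
d=np.deg2rad
goto(tool(d(40),CY+d(165)),W(0,235,225));print(manip.get_state()['joint_positions'])
E
```

```text
clock: 9.5
eef_pos: [524.6, 179.4, 249.6]
tcp_rot: [0.37, 3.103, -0.023]
ft_force: [1.0, 0.5, 2.0]
width: 0.1
grip_force: 0.0
shift [-19.4 107.2 -24.6] turn [-0.575  0.822  1.59 ] deg 108.0
[ 0.32049645  0.27188241  1.58668378 -0.0212076   1.27433708 -1.00660595]
```

```bash
python3 -m handwheel '[[[-5,30,0,-0.036,0.051,0.099],[-10,60,0,-0.072,0.102,0.198],[-15,90,0,-0.575,0.822,1.59],[-19,107,0,-0.575,0.822,1.59],[-19,107,0,-0.575,0.822,1.59],[-19,107,0,-0.575,0.822,1.59],[-19,107,0,-0.575,0.822,1.59],[-19,107,0,-0.575,0.822,1.59],[-19,107,0,-0.575,0.822,1.59],[-19,107,0,-0.575,0.822,1.59]]]'
python3 - <<'E'
from h import *
d=np.deg2rad
goto(tool(d(40),CY+d(165)),W(0,235,225));print(manip.get_state()['joint_positions'])
E
```

```text
clock: 10.33
eef_pos: [506.7, 285.7, 249.3]
tcp_rot: [1.084, -2.402, 0.577]
ft_force: [-0.0, 0.5, -1.0]
width: -0.1
grip_force: 0.0
shift [ -1.5   1.  -24.3] turn [-0.195  0.284  0.547] deg 37.0
[ 0.6537033   0.60062286  1.19987391 -0.31079182  1.87553836 -1.77677897]
```

```bash
python3 -m handwheel '[[[-1,1,0,-0.036,0.052,0.1],[-1,1,0,-0.195,0.284,0.547],[-1,1,0,-0.195,0.284,0.547],[-1,1,0,-0.195,0.284,0.547],[-1,1,0,-0.195,0.284,0.547],[-1,1,-40,-0.195,0.284,0.547],[-1,1,-80,-0.195,0.284,0.547],[-1,1,-111,-0.195,0.284,0.547],[-1,1,-111,-0.195,0.284,0.547]]]'
python3 - <<'E'
from h import *
d=np.deg2rad
s=manip.get_state();print(CL(s['eef_pos']))
goto(tool(d(40),CY+d(165)),W(0,235,138));print(s['joint_positions'])
m=eyes.camera_model('wrist');im=eyes.capture('wrist');np.save('w4.npy',im);np.save('w4_m.npy',m,allow_pickle=True)
for l in('pad','jaw','trigger','rook'):
  for i,D in enumerate(spotter.regions_of('wrist',l)[:2]): print(l,D['confidence'],D['position'],D['mask'].sum())
save('w4',cv2.resize(im,None,fx=1.5,fy=1.5))
print(proj('wrist',W(0,0,60),m))
E
```

```text
clock: 11.08
eef_pos: [502.8, 285.0, 132.8]
tcp_rot: [1.612, -1.757, 0.747]
ft_force: [-0.9, -0.5, 0.3]
width: 0.0
grip_force: 0.0
[ -2.71247862 233.78489722 132.79253388]
shift [2.5 1.7 5.2] turn [ 0.003 -0.009  0.004] deg 1.0
[ 0.77186782  0.7475528   1.36853043 -0.52774452  1.74136593 -2.17625642]
pad 0.55 [95.8, 197.8] 232
pad 0.36 [175.8, 211.5] 15713
jaw 0.88 [119.8, 214.1] 1485
trigger 0.56 [161.4, 220.4] 2929
rook 0.83 [13.9, 218.0] 419
rook 0.74 [10.9, 304.6] 353
[ 95.14967586 198.37289634]
```

View pics/w4.png

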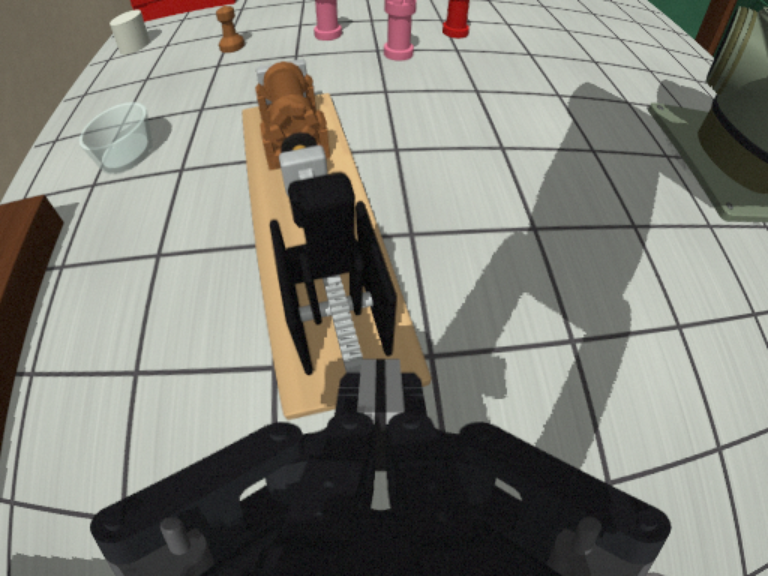

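```bash
cat > jaw.py <<'E'
from h import *
import sys
def prof(im,m,z,xs,ys):
    P=np.array([[proj('wrist',W(x,y,z),m) for y in ys] for x in xs],np.float32)
    return cv2.remap(im.astype(np.float32),P[...,1],P[...,0],cv2.INTER_LINEAR).mean(0)
if __name__=='__main__':
    N=int(sys.argv[2]) if len(sys.argv)>2 else 1
    F=[]
    m=eyes.camera_model('wrist');s=manip.get_state()
    for i in range(N): F.append(eyes.capture('wrist').astype(np.float32))
    im=np.mean(F,0);np.save(sys.argv[1]+'.npy',im);np.save(sys.argv[1]+'_m.npy',m,allow_pickle=True)
    print('tcp clamp',CL(s['eef_pos']).round(1),'f clamp',(CL(s['ft_force']+W(0,0,0))-[0,0,0]).round(1),s['clock'])
    ys=np.arange(-60,60,.5)
    a=prof(im,m,78,np.arange(-10,11,2),ys); g=a.mean(1)
    hi=g>(0.5*g.max()+.5*np.percentile(g,20))
    k=np.flatnonzero(hi);print('block bright y',ys[k[0]],ys[k[-1]],'gmax',g.max().round(),'n',len(k))
    b=prof(im,m,75,np.arange(-4,5,2),ys)
    print('z75 RGB every 2mm around:');j0=k[0]
    for i in range(max(j0-60,0),j0+12,4): print(ys[i],b[i].round().astype(int).tolist(),end=' ')
    print()
E
python3 jaw.py j0 2
```

```text
tcp clamp [  1.3 235.4 142.3] f clamp [-0.  -0.5  0.7] 11.3333
block bright y 31.0 59.5 gmax 194.0 n 58
z75 RGB every 2mm around:
1.0 [111, 73, 42] 3.0 [114, 74, 43] 5.0 [117, 77, 46] 7.0 [76, 55, 39] 9.0 [39, 37, 33] 11.0 [34, 34, 31] 13.0 [30, 28, 26] 15.0 [28, 26, 25] 17.0 [26, 26, 25] 19.0 [28, 27, 26] 21.0 [47, 40, 29] 23.0 [112, 88, 45] 25.0 [153, 120, 57] 27.0 [153, 137, 106] 29.0 [167, 170, 166] 31.0 [172, 176, 173] 33.0 [173, 178, 175] 35.0 [176, 180, 178]
```

```bash
python3 -m handwheel '[[[3,-18,0,0,0,0],[6,-36,0,0,0,0],[10,-54,0,0,0,0],[11,-63,0,0,0,0],[13,-72,0,0,0,0],[14,-81,0,0,0,0],[16,-90,0,0,0,0],[16,-90,0,0,0,0]]]'
python3 jaw.py j1
```

```text
clock: 12.1
eef_pos: [521.9, 195.8, 141.0]
tcp_rot: [1.615, -1.773, 0.752]
ft_force: [-0.1, 3.3, 2.6]
width: 0.4
grip_force: 1.3
tcp clamp [  0.5 142.6 141. ] f clamp [0.5 3.3 2.6] 12.1
block bright y 18.5 59.5 gmax 183.0 n 83
z75 RGB every 2mm around:
-11.5 [107, 70, 41] -9.5 [107, 70, 40] -7.5 [106, 70, 41] -5.5 [69, 50, 35] -3.5 [35, 33, 32] -1.5 [34, 32, 32] 0.5 [29, 28, 27] 2.5 [23, 23, 22] 4.5 [25, 24, 23] 6.5 [47, 40, 28] 8.5 [128, 100, 48] 10.5 [155, 120, 55] 12.5 [157, 122, 56] 14.5 [149, 123, 78] 16.5 [154, 157, 153] 18.5 [165, 170, 167] 20.5 [168, 172, 169] 22.5 [169, 174, 171]
```

```bash
python3 -m handwheel '[[[1,-5,0,0,0,0],[1.5,-9,0,0,0,0],[1.5,-9,0,0,0,0]]]'
python3 jaw.py j1b
```

```text
clock: 12.4
eef_pos: [523.2, 187.6, 140.1]
tcp_rot: [1.617, -1.772, 0.751]
ft_force: [1.0, 3.1, 2.3]
width: -0.1
grip_force: 1.7
tcp clamp [  0.3 134.3 140.1] f clamp [1.5 2.8 2.3] 12.4
block bright y 14.0 59.0 gmax 182.0 n 91
z75 RGB every 2mm around:
-16.0 [99, 65, 37] -14.0 [104, 68, 39] -12.0 [106, 70, 40] -10.0 [76, 54, 35] -8.0 [34, 33, 29] -6.0 [34, 33, 31] -4.0 [30, 30, 29] -2.0 [25, 25, 24] 0.0 [25, 24, 23] 2.0 [40, 35, 25] 4.0 [121, 94, 47] 6.0 [155, 119, 55] 8.0 [157, 121, 55] 10.0 [150, 120, 66] 12.0 [148, 148, 141] 14.0 [164, 169, 166] 16.0 [167, 171, 169] 18.0 [169, 174, 171]
```

```bash
python3 -m handwheel '[[[1,-5,0,0,0,0],[1,-5,0,0,0,0]]]'
python3 -m handwheel '[[[-3,15,0,0,0,0],[-6,35,0,0,0,0],[-10,56,0,0,0,0],[-10,56,0,0,0,0],[-10,56,0,0,0,0]]]'
python3 jaw.py j1c
```

```text
clock: 12.62
eef_pos: [524.1, 182.8, 139.8]
tcp_rot: [1.617, -1.772, 0.75]
ft_force: [0.6, 3.2, -0.1]
width: 0.1
grip_force: 1.8
clock: 13.03
eef_pos: [513.6, 239.9, 139.9]
tcp_rot: [1.617, -1.77, 0.752]
ft_force: [0.4, 0.1, 0.2]
width: 0.1
grip_force: 0.0
tcp clamp [  0.  187.6 139.9] f clamp [0.4 0.1 0.2] 13.0333
block bright y 13.0 59.5 gmax 194.0 n 94
z75 RGB every 2mm around:
-17.0 [88, 56, 32] -15.0 [89, 58, 34] -13.0 [93, 61, 36] -11.0 [58, 45, 34] -9.0 [36, 35, 33] -7.0 [34, 33, 31] -5.0 [29, 28, 26] -3.0 [26, 26, 23] -1.0 [29, 28, 27] 1.0 [30, 29, 27] 3.0 [68, 56, 34] 5.0 [142, 111, 53] 7.0 [161, 125, 58] 9.0 [157, 139, 108] 11.0 [167, 171, 167] 13.0 [171, 176, 174] 15.0 [174, 179, 176] 17.0 [177, 182, 179]
```

```bash
python3 -m handwheel '[[[2,-12,0,0,0,0],[4,-22,0,0,0,0],[6,-32,0,0,0,0],[7,-42,0,0,0,0],[9,-50,0,0,0,0],[10,-57,0,0,0,0],[10,-57,0,0,0,0]]]'
python3 jaw.py j2
python3 -m handwheel '[[[-3,15,0,0,0,0],[-6,35,0,0,0,0],[-10,57,0,0,0,0],[-10,57,0,0,0,0],[-10,57,0,0,0,0]]]'
python3 jaw.py j2c
```

```text
clock: 13.67
eef_pos: [524.3, 181.7, 140.2]
tcp_rot: [1.617, -1.776, 0.748]
ft_force: [-1.0, 5.4, 0.8]
width: -0.2
grip_force: 3.0
tcp clamp [  0.3 128.4 140.2] f clamp [-0.   5.5  0.8] 13.6667
block bright y -4.0 54.0 gmax 181.0 n 113
z75 RGB every 2mm around:
-34.0 [121, 80, 46] -32.0 [109, 72, 41] -30.0 [105, 70, 41] -28.0 [76, 53, 34] -26.0 [36, 34, 31] -24.0 [34, 34, 33] -22.0 [30, 28, 27] -20.0 [24, 23, 23] -18.0 [25, 24, 22] -16.0 [28, 27, 26] -14.0 [97, 78, 41] -12.0 [151, 117, 54] -10.0 [155, 121, 55] -8.0 [149, 121, 70] -6.0 [152, 155, 151] -4.0 [163, 167, 164] -2.0 [165, 169, 167] 0.0 [168, 172, 170] 
clock: 14.13
eef_pos: [513.7, 239.4, 139.9]
tcp_rot: [1.617, -1.77, 0.752]
ft_force: [0.2, -0.6, -0.1]
width: -0.0
grip_force: 0.0
tcp clamp [1.000e-01 1.870e+02 1.399e+02] f clamp [ 0.1 -0.6 -0.1] 14.1333
block bright y 6.0 58.5 gmax 195.0 n 106
z75 RGB every 2mm around:
-24.0 [95, 62, 37] -22.0 [87, 57, 33] -20.0 [79, 53, 33] -18.0 [46, 36, 31] -16.0 [35, 33, 32] -14.0 [35, 33, 32] -12.0 [29, 28, 28] -10.0 [28, 25, 25] -8.0 [27, 26, 25] -6.0 [28, 27, 26] -4.0 [63, 52, 32] -2.0 [140, 109, 52] 0.0 [162, 126, 60] 2.0 [149, 133, 100] 4.0 [169, 173, 170] 6.0 [172, 177, 174] 8.0 [175, 180, 177] 10.0 [177, 182, 179]
```

```bash
python3 jaw.py j2d; python3 - <<'E'
from jaw import *
ims=[]
for n in('j1c','j2','j2d'):
    im=np.load(n+'.npy');m=np.load(n+'_m.npy',allow_pickle=True).item()
    # rectify onto plane z=78 , 4px/mm
    ys=np.arange(-140,60,.5);xs=np.arange(-35,36,.5)
    P=np.array([[proj('wrist',W(x,y,70),m) for x in xs] for y in ys],np.float32)
    o=cv2.remap(im.astype(np.float32),P[...,1],P[...,0],cv2.INTER_LINEAR);o[::20,:4]=[0,255,0];ims.append(cv2.resize(o,None,fx=1.4,fy=1.4))
save('g',np.hstack(ims).astype(np.uint8))
E
```

```text
tcp clamp [ -0.  186.2 140. ] f clamp [-0.   0.  -0.6] 14.1833
block bright y 6.5 58.5 gmax 195.0 n 105
z75 RGB every 2mm around:
-23.5 [92, 59, 34] -21.5 [86, 57, 33] -19.5 [79, 54, 34] -17.5 [46, 38, 34] -15.5 [34, 33, 32] -13.5 [33, 34, 32] -11.5 [28, 27, 26] -9.5 [27, 26, 25] -7.5 [28, 27, 26] -5.5 [30, 28, 26] -3.5 [84, 69, 40] -1.5 [146, 114, 54] 0.5 [161, 126, 62] 2.5 [150, 141, 118] 4.5 [171, 175, 172] 6.5 [172, 176, 174] 8.5 [175, 179, 177] 10.5 [177, 182, 180]
```

View pics/g.png

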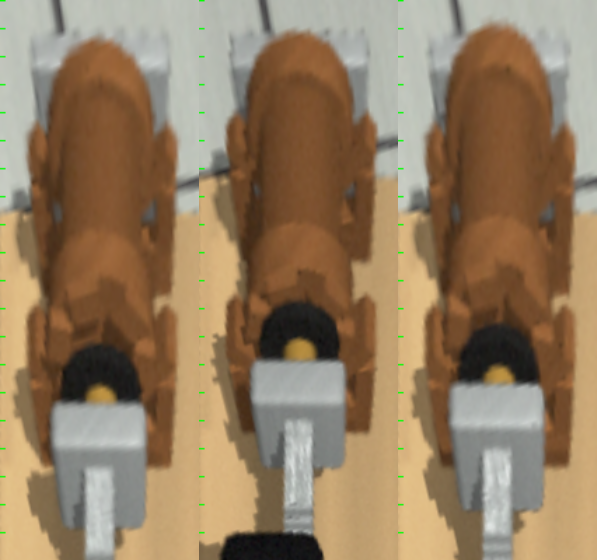

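```bash
cat > jw.py <<'E'
from jaw import *
n=sys.argv[1]
m=eyes.camera_model('wrist');s=manip.get_state()
im=np.mean([eyes.capture('wrist').astype(np.float32) for _ in range(2)],0)
np.save(n+'.npy',im);np.save(n+'_m.npy',m,allow_pickle=True)
ys=np.arange(-60,60,.25);xs=np.arange(-4,5,2)
b=prof(im,m,75,xs,ys);i=np.flatnonzero(b[:,2]>105);f=i[0] if len(i) else 0
dark=[k for k in range(f) if b[k,0]<60];
# y of V-block2 near-side reference: register by correlation with j2d in V-block sides (z=55,|x| 24..28)
def side(im,m): return prof(im,m,55,np.r_[-28:-23,24:29],np.arange(-60,-10,.25)).mean(1)
r=side(np.load('j2d.npy'),np.load('j2d_m.npy',allow_pickle=True).item());c=side(im,m)
best=min(range(-24,25),key=lambda d:np.abs(np.roll(c,-d)[26:-26]-r[26:-26]-(c.mean()-r.mean())).mean())
def rook(im,m): return prof(im,m,74,np.r_[-6:7:2],np.arange(-130,-40,.25)).mean(1)
rr=rook(np.load('j2d.npy'),np.load('j2d_m.npy',allow_pickle=True).item());rc=rook(im,m)
rb=min(range(-50,51),key=lambda d:np.abs(np.roll(rc,-d)[52:-52]-rr[52:-52]).mean())
print('t',s['clock'],'tcpY',CL(s['eef_pos'])[1].round(1),'fY',(CL(s['ft_force']+W(0,0,0)))[1].round(1),'| pf',ys[dark[0]] if dark else None,'front',ys[f],'gap',ys[f]-ys[dark[0]] if dark else None,'bias',best*.25,'rook',rb*.25)
E
python3 jw.py k0
python3 -m handwheel '[[[1,-8,0,0,0,0],[3,-17,0,0,0,0],[5,-26,0,0,0,0],[5,-26,0,0,0,0]]]';python3 jw.py k1
python3 -m handwheel '[[[1,-5,0,0,0,0],[2,-10,0,0,0,0],[2,-10,0,0,0,0]]]' >/dev/null;python3 jw.py k2
```

```text
t 14.2333 tcpY 185.8 fY 0.4 | pf -18.5 front 2.5 gap 21.0 bias 0.25 rook 0.5
clock: 14.67
eef_pos: [519.3, 210.8, 140.9]
tcp_rot: [1.614, -1.773, 0.751]
ft_force: [0.5, 2.6, 0.9]
width: 0.2
grip_force: 1.1
t 14.6667 tcpY 157.8 fY 2.5 | pf -23.75 front -3.25 gap 20.5 bias -0.5 rook 0.5
t 15.0167 tcpY 149.0 fY 2.8 | pf -27.0 front -6.75 gap 20.25 bias -0.5 rook 1.0
```

```bash
python3 -m handwheel '[[[1,-5,0,0,0,0],[2,-10,0,0,0,0],[2,-10,0,0,0,0]]]' >/dev/null;python3 jw.py k3
python3 -m handwheel '[[[1,-5,0,0,0,0],[1,-6,0,0,0,0],[1,-6,0,0,0,0]]]' >/dev/null;python3 jw.py k4
```

```text
t 15.3667 tcpY 138.8 fY 3.1 | pf -31.5 front -11.25 gap 20.25 bias -0.5 rook -2.5
t 15.7167 tcpY 133.7 fY 5.2 | pf -31.5 front -13.5 gap 18.0 bias -0.25 rook -2.5
```

```bash
python3 -m handwheel '[[[0.5,-3,0,0,0,0],[1,-5,0,0,0,0],[1,-5,0,0,0,0]]]' >/dev/null;python3 jw.py k5
python3 -m handwheel '[[[0,-2,0,0,0,0],[0,-2,0,0,0,0]]]' >/dev/null;python3 jw.py k6
```

```text
t 16.0667 tcpY 129.2 fY 7.8 | pf -31.25 front -15.25 gap 16.0 bias -0.5 rook -2.25
t 16.3333 tcpY 128.3 fY 9.9 | pf -31.25 front -15.75 gap 15.5 bias -0.5 rook -2.0
```

```bash
python3 -m handwheel '[[[-1,6,0,0,0,0],[-2,12,0,0,0,0],[-4,22,0,0,0,0],[-5,32,0,0,0,0],[-7,42,0,0,0,0],[-9,52,0,0,0,0],[-10,59,0,0,0,0],[-10,59,0,0,0,0]]]' ;python3 jw.py k7
python3 -m handwheel '[[[1,-8,0,0,0,0],[3,-17,0,0,0,0],[3,-17,0,0,0,0]]]' >/dev/null;python3 jw.py k8
```

```text
clock: 17.1
eef_pos: [515.0, 240.3, 140.1]
tcp_rot: [1.618, -1.771, 0.752]
ft_force: [1.3, -0.3, 0.6]
width: 0.1
grip_force: 0.0
t 17.1 tcpY 187.7 fY -0.5 | pf -30.25 front -10.5 gap 19.75 bias 0.5 rook -3.25
t 17.45 tcpY 166.9 fY 3.1 | pf -31.25 front -11.5 gap 19.75 bias -0.5 rook -4.0
```

```bash
python3 -m handwheel '[[[1,-4,0,0,0,0],[1,-8,0,0,0,0],[1,-8,0,0,0,0]]]' >/dev/null;python3 jw.py k9
python3 -m handwheel '[[[0.5,-3,0,0,0,0],[0.5,-4,0,0,0,0],[0.5,-4,0,0,0,0]]]' >/dev/null;python3 jw.py k10
```

```text
t 17.8 tcpY 160.5 fY 3.4 | pf -31.0 front -12.25 gap 18.75 bias -0.5 rook -3.5
t 18.15 tcpY 156.9 fY 4.4 | pf -31.25 front -13.0 gap 18.25 bias -0.5 rook -3.25
```

```bash
python3 -m handwheel '[[[0.5,-4,0,0,0,0],[1,-8,0,0,0,0],[1,-8,0,0,0,0]]]' >/dev/null;python3 jw.py k11
python3 -m handwheel '[[[0.5,-2,0,0,0,0],[0.5,-4,0,0,0,0],[0.5,-4,0,0,0,0]]]' >/dev/null;python3 jw.py k12
```

```text
t 18.5 tcpY 148.8 fY 5.6 | pf -31.0 front -15.75 gap 15.25 bias -0.5 rook -3.25
t 18.85 tcpY 145.3 fY 6.8 | pf -31.0 front -16.75 gap 14.25 bias -0.75 rook -3.0
```

```bash
python3 -m handwheel '[[[0,-1,0,0,0,0],[0.5,-2,0,0,0,0],[0.5,-2,0,0,0,0],[0.5,-2,0,0,0,0]]]' >/dev/null;python3 jw.py k13;python3 jw.py k14
python3 - <<'E'
from jaw import *
ims=[]
for n in('k2','k14'):
    im=np.load(n+'.npy');m=np.load(n+'_m.npy',allow_pickle=True).item()
    ys=np.arange(-130,30,.4);xs=np.arange(-35,36,.4)
    P=np.array([[proj('wrist',W(x,y,75),m) for x in xs] for y in ys],np.float32)
    o=cv2.remap(im.astype(np.float32),P[...,1],P[...,0],cv2.INTER_LINEAR);o[::25,:4]=[0,255,0];ims.append(cv2.resize(o,None,fx=1.45,fy=1.45))
save('k',np.hstack(ims).astype(np.uint8))
E
```

```text
t 19.2833 tcpY 143.6 fY 7.2 | pf -31.0 front -17.25 gap 13.75 bias -0.5 rook -2.75
t 19.3833 tcpY 143.6 fY 8.0 | pf -31.0 front -17.25 gap 13.75 bias -0.5 rook -2.75
```

View pics/k.png

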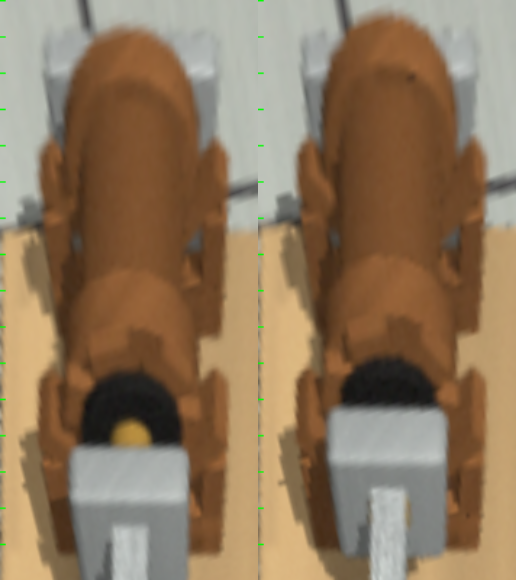

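```bash
python3 -m handwheel '[[[0,-1,0,0,0,0],[0,-1.5,0,0,0,0],[0,-1.5,0,0,0,0],[0,-1.5,0,0,0,0],[0,-1.5,0,0,0,0]]]' >/dev/null;python3 jw.py k15; python3 jw.py k16
```

```text
t 19.9 tcpY 142.3 fY 8.1 | pf -31.25 front -17.75 gap 13.5 bias -0.5 rook -2.75
t 20.0 tcpY 142.3 fY 7.5 | pf -31.25 front -17.75 gap 13.5 bias -0.5 rook -2.75
```

Stable, with the pad about 6.8 mm in and the trigger held. Handing in.

```bash
python3 -c "
from rig import workorder
print(workorder.close_job())"
```

```text
the job is handed in; nothing more can be done
None
```

The rook is lying in the V-blocks against the end stop, the pad is pressed in about 6.5–7 mm of its 14 mm, the arm is still holding the trigger squeezed, and the job is handed in; no verdict came back.

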